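Seat a stick battery in its charging dock

TASK

Put the loose stick battery (of the fabric shaver) into its charging dock: with the nub end raised, slide the flat end in under the dock's hood and push the spring contact back, then tip the nub end down behind the low end stop and let go, so that the battery lies level and fully home with its nub touching the stop. Work gently, never ramming the battery against the dock, and leave the tin, the pot and the cotton reel where they stand.

Things in the scene. Friction and masses are not known exactly. Their poses are not given: they have to be found in the camera images.
- cell_mid (a point): centre of the loose stick battery: a grey cylinder 36 mm in diameter, 110 mm long overall, lying on its side on the worktop, 0.18 kg (give or take). Its x axis runs along the cylinder towards the nub end; its y and z axes may be rolled about x
- cell_nub (a point): outer tip of the battery's nub, on the cylinder's axis 55 mm from the centre; the nub is a 12 mm round stud that stands 5 mm proud of that end face
- cell_tail (a point): centre of the battery's flat end face, 55 mm from its centre on the other side
- dock_bay (a point): middle of the fixed white charging dock, at the level of its two saddles (z 0 here, 14 mm above the worktop), on which the battery finally lies. x runs along the bay to the spring end, z up. In mm: base plate x -76 to 86, y -29 to 29, top z -8. Nub-end saddle x -73 to -30, cheeks at y +-21, 12 high. From x -30 to 29 it is open at both sides, down to the base plate, for fingers. Spring-end saddle x 29 to 83
- dock_stop (a point): nominal middle of the top inner edge of the end stop, an upright wall 40 wide and 6 thick: bay x -55, 20 mm above the saddles. The stop and the spring contact sit on one clamped shuttle, set anywhere up to 10 mm either way along the bay: both are off from the nominal by the same hidden amount. The lying nub touches the stop's inner face. Same axes as dock_bay
- dock_hood (a point): middle of the lower front edge of the hood's roof, at bay x 32, 52 mm above the saddles. The fixed hood covers the spring end from here to bay x 86; it is open only towards the end stop, 42 mm wide inside, roof 4 mm thick. It keeps the battery from being lowered level. Same axes
- dock_contact (a point): nominal front face centre of the spring contact under the hood: a polished upright plate 28 wide, 34 high, free at bay x 48 plus the hidden shift (38 to 58): feel for it. It slides to +x, well damped: moves from 2 N, 0.5 N more per mm, hard stop after 11 mm (7.5 N). Press it in 9 to 11 mm to tip the nub past the stop; it then springs the battery back against the stop
- tin_mid (a point): centre of a food tin 57 x 72 mm, standing; bystander, 36 mm up
- pot_mid (a point): centre of a small cosmetics pot 58 x 50 mm, standing; bystander, 25 mm up
- reel_mid (a point): centre of a cotton reel 30 x 40 mm, standing; bystander, 20 mm up
Things that resemble listed ones, but are neither listed nor needed, are in the scene too. Leave any purple look-alike of the part that bears cell_mid alone.

How it is judged:
On the way:
1. the flat end is in under the hood while the nub end is still held above the end stop (x of cell_tail in the frame of dock_bay above 0.032 m and z of cell_tail in the frame of dock_bay below 0.03 m and z of cell_nub in the frame of dock_bay above 0.03 m), for 0.1 s.
At the end, for the whole second after the job is handed in: the battery lies at rest on both saddles of the dock, between the spring contact and the end stop (each end's centre within 2.5 mm of 18 mm above the saddles, nub end at the stop end, its tip 42 to 68 mm from the middle as the stop is set), along the bay within 0.1 rad (x of cell_nub in the frame of dock_bay between -0.068 and -0.042 m and z of cell_nub in the frame of dock_bay between 0.0155 and 0.0205 m and z of cell_tail in the frame of dock_bay between 0.0155 and 0.0205 m and angle between the x axis of cell_mid and the x axis of dock_bay, either way round below 0.1 rad and linear speed of cell below 0.01 m/s); the robot touches nothing.
It fails at once if the battery is pressed against the dock with more than 32 N (contact force between cell and dock above 32 N).
It fails at once if the robot strikes the dock with more than 25 N (contact force between any of the fingers, the arm and dock above 25 N).
It fails at once if the tin, the pot or the cotton reel is moved by more than 30 mm (distance of any of tin_mid, pot_mid, reel_mid from where it was at the start of the episode above 0.03 m).
It also fails if it takes over 59 s, if anything falls off the work surface, if the arm or the gripper's body presses on something with over 40 N, if the wrist force passes 120 N, or if a joint passes its speed limit or range.

ROBOT

A 7-joint arm with a two-finger parallel gripper is mounted at the origin on a cart in front of the work surface, level with it; the furniture and walls round the work are solid. World frame = base frame: x ahead of the robot, y to its left, z up, the work surface at z = 0. Lengths are in m, angles in rad, forces in N, time in s.
With the tool pointing down it reaches from about 0.425 to 0.8 m from the base axis. Payload 8.3 kg.
Tool frame: the origin (TCP) lies midway between the tips of the shut fingers; the grasp point (between the pads) lies 19 mm behind it (bot.pinch_z is the z of the grasp point in the tool frame, in m); z points along the fingers, y is the line along which they close (so a half turn about z gives the same grasp; the last joint's range is limited). The gripper opens to 85 mm and grips with 20 to 120 N. Pads are 22 mm wide; open, the fingers measure 114 mm over their backs; the gripper's body (76 mm by 85 mm) begins 54 mm behind the grasp point. The pads swing forward as they close: fully open they stand 13 mm farther back than shut.
Start: joints at [1.146, 0.383, 0.016, 1.37, -0.006, 1.388, -0.046], TCP at [0.221, -0.585, 0.231] pointing down, gripper open.
Joint ranges: [-2.95, 2.95], [-0.25, 2.06], [-1.52, 1.56], [0.18, 2.33], [-1.44, 4.58], [0.02, 2.06], [-3.01, 3.01]. Speed limits (rad/s): [2.39, 2.39, 3.01, 3.01, 3.14, 3.14, 3.14].

INTERFACE

Orientations are given as a unit quaternion [w, x, y, z].
In Python, from cell import bot gives the robot as it stands. The module is installed in compiled form; this text tells all that it offers.
- The arm moves only by the tool play_rows, never from a script. Its argument "moves" is a list of rows, each a list of 3 entries, a list of its own where there are three numbers: the shift along the world's x, y, z in mm, then the turn, a rotation vector about the world's x, y, z in degrees, then the closure, from 0 (fully open) to 1 (shut). In form: [[[x, y, z], [rx, ry, rz], jaw], ...]. A call has 1 to 10 rows; each row is the pose to reach, as a shift and turn from the pose commanded when the call began; what a row does not reach only later rows make up. A row lasts 1/10 s, in which the tool goes at most 50 mm and 8.59 degrees, less where a joint would pass 70% of its speed; a pose out of reach is approached as far as the arm can. A call with a gripper value outside its range is refused whole. The fingers move at their own pace and stop on an object; "squeeze" is the grip in N (left out, the last holds). Time passes only in rows, so rows that repeat a pose let the fingers close. It gives the time, the measured TCP pose, the force, the opening and the grip force at its end, in the units of the state.
- bot.get_state(): the state, without advancing time (a new reading comes with each control period).
- bot.read_camera(name): name is "side" or "top" or "wrist"; returns a dict with "pixels" (400x640x3 uint8, red, green, blue), "depth" (400x640 float32, m along the optical axis (not along the pixel's ray), 0 where there is no reading), "K" (3x3 intrinsics, pixels), "rvec" (rotation vector, rad) and "tvec" (3), from world to camera coordinates, as OpenCV has them; the wrist camera has in their place "hand_eye" (4x4, takes a point from camera to tool coordinates, whose origin is the TCP and whose axes are the flange's). Camera axes: x right, y down, z forward; pixel columns grow to the right and rows downward; lengths in m; the calibration is good to about 2 mm. A picture is of the moment at which its call begins: read the wrist's pose just before it.
- bot.hand_in(): hands the job in; it is judged then, once.
The state is a dict: "clock": time; "q": joint angles; "joint_velocities": joint speeds; "joint_torque": joint torques, N m; "ee_pos": TCP position; "eef_rot": TCP orientation; "force": force on the tool from outside, world axes, zero at the start; "ft_torque": the same for the moment, N m; "grip_width": finger opening in m; "grasp_force": force on a finger pad.
Only numpy, scipy, OpenCV 4.12 (cv2) and the standard library are available. Lean on these libraries where they do the work, as an engineer would, in place of code of your own. Each camera call takes 0.05 s, during which the arm holds its last target. There are 200 camera calls.

## Working session

There is one attempt and no reset: what is moved stays moved. The work goes in short steps, Python scripts to look and compute and a tool call to move; the robot and the scene stay as the last step left them, time stands still between calls to the robot, and variables do not carry over. Pictures are saved under pics/ and viewed, at most 10 in all, crops included, and the job is handed in when it is done.

Besides the shell and the picture viewer there is one more tool, called after "Request:" as name(argument=value, ...) on one line, values as JSON. play_rows: Moves the arm, as the interface text tells. Its arguments: {"type":"object","properties":{"moves":{"type":"array","items":{"type":"array"}},"squeeze":{"type":"number"}},"required":["moves"]}

```bash
mkdir -p pics
cat > h.py <<'E'
import numpy as np, cv2
from cell import bot
from scipy.spatial.transform import Rotation as R
def cam(n):
    s=bot.get_state(); c=bot.read_camera(n)
    if n=='wrist':
        q=s['eef_rot']; T=np.eye(4); T[:3,:3]=R.from_quat([q[1],q[2],q[3],q[0]]).as_matrix(); T[:3,3]=s['ee_pos']
        c['W']=T@np.array(c['hand_eye'])
    else:
        T=np.eye(4); T[:3,:3]=cv2.Rodrigues(np.array(c['rvec'],float))[0]; T[:3,3]=np.ravel(c['tvec']); c['W']=np.linalg.inv(T)
    return c
def cloud(c):
    d=c['depth']; K=np.array(c['K']); v,u=np.mgrid[:d.shape[0],:d.shape[1]]
    P=np.stack([(u-K[0,2])/K[0,0]*d,(v-K[1,2])/K[1,1]*d,d],-1)
    W=P@c['W'][:3,:3].T+c['W'][:3,3]; W[d<=0]=np.nan; return W
def save(c,n,crop=None,s=1):
    im=c['pixels'][...,::-1]
    if crop: u0,v0,u1,v1=crop; im=im[v0:v1,u0:u1]
    cv2.imwrite(f'pics/{n}.png',cv2.resize(np.ascontiguousarray(im),None,fx=s,fy=s))
E
python3 - <<'E'
from h import *
for n in('top','side'):
    c=cam(n); save(c,n+'0'); np.save(n+'0.npy',cloud(c)); print(n,c['W'][:3,3],c['W'][:3,2])
print(bot.get_state(),bot.pinch_z)
E
```

```text
top [0.46400716 0.05288985 0.98150489] [ 0.08558136  0.00545957 -0.99631623]
side [0.03693305 0.82785295 0.84201142] [ 0.41842491 -0.64474719 -0.63970435]
{'clock': 0.1, 'q': array([ 1.14607173,  0.38420184,  0.01635972,  1.37102553, -0.00631117,
        1.38818335, -0.04650271]), 'joint_velocities': array([ 0.00033444, -0.00206614, -0.00082331, -0.00351125,  0.00046048,
        0.00144406, -0.00294931]), 'joint_torque': array([ 2.48713965e-03, -6.29135656e+01,  8.47119112e-01, -3.72761142e+01,
        1.68063934e-02,  1.03297344e-02, -1.25963624e-05]), 'ee_pos': array([ 0.22113095, -0.58410378,  0.23035961]), 'eef_rot': array([-8.69435482e-04,  9.83673002e-01,  1.79962892e-01, -1.64032647e-04]), 'force': array([ 0.62204697, -0.39741749,  0.87799025]), 'ft_torque': array([-0.02519542,  0.04477162,  0.04913876]), 'grasp_force': 0.0, 'grip_width': 0.08515402038952515} -0.0187
```

View pics/top0.png

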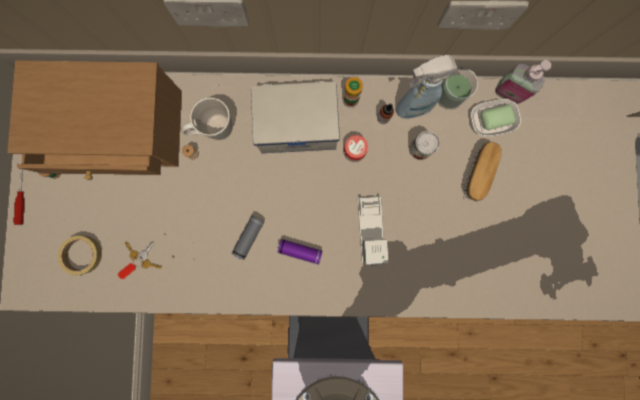

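View pics/side0.png

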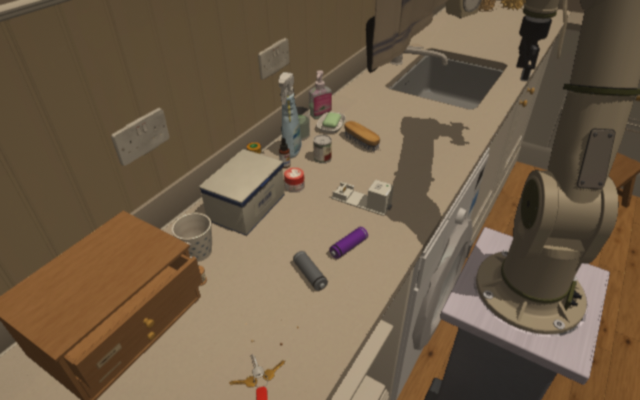

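The grey battery is at about (248,237) and its purple look-alike at (300,250), which I leave alone. The dock is at (373,230), with its hood at (376,252) towards the robot. The brush (485,170) and the red knife (20,208) are also elongated, but neither is grey or cylindrical. I choose the grey one.

Run:
```python
from h import *
t=cv2.imread('pics/top0.png'); s=cv2.imread('pics/side0.png')
a=cv2.resize(t[180:280,220:400],None,fx=4.4,fy=4.4,interpolation=2)[:,:790]
cv2.imwrite('pics/crop1.png',a)
W=np.load('top0.npy')
def reg(n,u0,v0,u1,v1,zmin,zmax=.2):
    P=W[v0:v1,u0:u1].reshape(-1,3); P=P[np.isfinite(P).all(1)]; P=P[(P[:,2]>zmin)&(P[:,2]<zmax)]
    r=cv2.minAreaRect((P[:,:2]*1000).astype(np.float32)); m=P[:,:2].mean(0)
    w,V=np.linalg.eigh(np.cov(P[:,:2].T)); print(n,len(P),'mean',m.round(4),'rect',np.round(r[0],1),np.round(r[1],1),round(r[2],1),'axis',V[:,1].round(3),'z',np.percentile(P[:,2],[2,50,98]).round(4)); return P
reg('cell',225,205,272,268,.012); reg('purple',273,230,328,270,.012)
reg('dockall',350,188,398,270,.004); reg('hood',350,230,398,270,.06); reg('cheek',352,188,392,238,.018,.05); reg('tin',410,125,440,162,.05);reg('pot',340,130,372,162,.04);reg('reel',376,98,398,124,.02);reg('table',260,190,340,225,-.1)
```

```text
cell 647 mean [0.4513 0.2243] rect [450.5 226.9] [ 35.9 109.7] 63.7 axis [-0.896  0.445] z [0.0211 0.0343 0.0397]
purple 652 mean [0.4204 0.0975] rect [420.1  99.5] [109.9  36. ] 75.0 axis [0.256 0.967] z [0.0216 0.0339 0.0392]
dockall 1702 mean [ 0.4737 -0.0777] rect [480.1 -85.7] [200.  118.1] 0.4 axis [-1.    -0.027] z [0.0043 0.0151 0.0736]
hood 534 mean [ 0.4242 -0.0818] rect [424.2 -82.7] [54.2 52.6] 4.2 axis [-0.966 -0.259] z [0.0663 0.0708 0.0742]
cheek 132 mean [ 0.5331 -0.0745] rect [534.4 -74.7] [40.7 52.1] 4.0 axis [-0.081  0.997] z [0.0183 0.0276 0.0374]
tin 506 mean [ 0.6817 -0.201 ] rect [ 682.8 -202.2] [55.1 56.7] 45.8 axis [-0.605  0.796] z [0.0548 0.0698 0.0745]
pot 439 mean [ 0.675  -0.0352] rect [675.2 -35.7] [55.6 56. ] 33.2 axis [-0.924  0.381] z [0.044  0.0513 0.0541]
reel 226 mean [ 0.7564 -0.1065] rect [ 764.3 -118.6] [31.8 53.8] 16.7 axis [-0.3    0.954] z [0.0234 0.0624 0.1012]
table 2791 mean [0.5291 0.1008] rect [529.3 100.9] [ 86.8 200.2] 1.1 axis [-0.015  1.   ] z [-0.0026  0.0012  0.0051]
```

View pics/crop1.png

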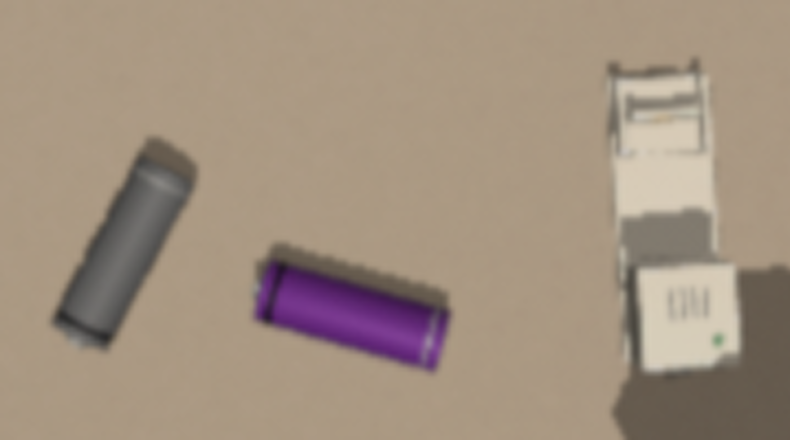

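The grey battery lies at about (450,227) mm with its axis at about 153.7°. The dark band and silver stud at crop (85,340) suggest that the nub points towards the robot. The dock origin is at about (483,-78) mm and bay x points to 184.2°. The hood and cheek positions both agree with that. I go above the dock for a close look.

Request:
play_rows(moves=[[[50,45,10],[0,0,8],0],[[80,85,20],[0,0,16],0],[[110,130,20],[0,0,24],0],[[140,170,20],[0,0,32],0],[[165,210,20],[0,0,40],0],[[190,255,20],[0,0,48],0],[[210,300,20],[0,0,56],0],[[225,345,20],[0,0,64],0],[[235,390,20],[0,0,72],0],[[240,430,20],[0,0,80],0]], squeeze=60)

```text
clock: 1.1
ee_pos: [0.461, -0.156, 0.2509]
eef_rot: [-0.0, 0.636, 0.772, -0.0]
force: [0.9, -0.2, 0.2]
grip_width: 0.0857
grasp_force: 0.0
```

Run:
```python
from h import *
s=bot.get_state(); print(s['clock'],s['ee_pos'],s['eef_rot'],s['q'])
c=cam('wrist'); save(c,'w1'); np.save('w1.npy',cloud(c)); print(c['W'].round(3))
```

```text
1.1 [ 0.46095547 -0.15601002  0.25090599] [-2.66393989e-04  6.35539331e-01  7.72068448e-01 -1.70605656e-05] [ 0.68964871  0.10068335 -0.45987045  1.68649055  0.04537471  1.36551801
  0.41589975]
[[ 0.981  0.185  0.054  0.445]
 [ 0.193 -0.94  -0.283 -0.084]
 [-0.002  0.288 -0.958  0.393]
 [ 0.     0.     0.     1.   ]]
```

View pics/w1.png

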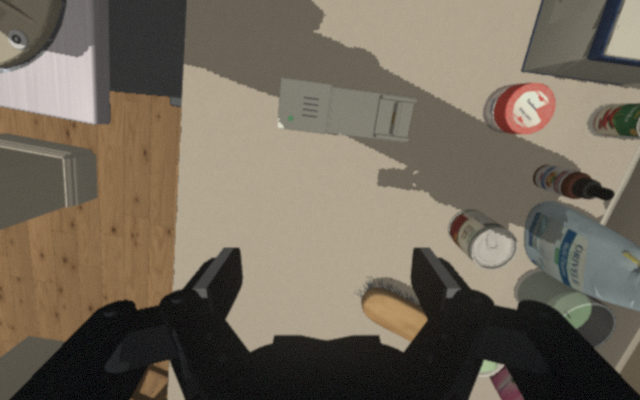

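The wrist view shows the dock from (280,105) for the hood to (412,118) for the stop end. The stop wall is near (395,115).

```bash
cat >> h.py <<'E'
YAW=np.deg2rad(184.16); O=np.array([.483,-.0784,.014])
BX=np.array([np.cos(YAW),np.sin(YAW),0]); BY=np.array([-np.sin(YAW),np.cos(YAW),0])
def bay(P): d=np.asarray(P)-O; return np.stack([d@BX,d@BY,d[...,2]],-1)*1000
E
python3 - <<'E'
from h import *
for f in('w1','top0'):
    B=bay(np.load(f+'.npy')).reshape(-1,3); B=B[np.isfinite(B).all(1)]
    B=B[(abs(B[:,1])<45)&(abs(B[:,0])<110)]
    h=B[(B[:,2]>47)&(B[:,2]<70)]; r=cv2.minAreaRect(h[:,:2].astype(np.float32)); print('hood',r,np.percentile(h,[3,50,97],axis=0).round(1).tolist())
    m=B[(abs(B[:,1])<15)&(B[:,0]<-20)]
    for x in range(-80,-24,2):
        q=m[(m[:,0]>=x)&(m[:,0]<x+2)]
        if len(q): print((x,len(q),q[:,2].min().round(1),np.median(q[:,2]).round(1),q[:,2].max().round(1)),end=' ')
    print()
    st=m[(m[:,2]>14)&(m[:,2]<26)]; print('stop',len(st),np.percentile(st[:,0],[2,25,50,75,98]).round(1))
E
```

```text
hood ((63.12334060668945, 0.29051780700683594), (52.004329681396484, 54.05487060546875), 89.85348510742188) [[37.7, -24.1, 53.5], [63.0, -0.6, 55.0], [88.2, 24.5, 56.5]]
(-80, 34, np.float64(-16.3), np.float64(-15.0), np.float64(-13.9)) (-78, 37, np.float64(-17.0), np.float64(-15.1), np.float64(-13.6)) (-76, 34, np.float64(-16.3), np.float64(-15.3), np.float64(-13.3)) (-74, 20, np.float64(-16.3), np.float64(-15.0), np.float64(-12.2)) (-72, 8, np.float64(-11.3), np.float64(-9.9), np.float64(-8.9)) (-70, 13, np.float64(-3.3), np.float64(-2.0), np.float64(-0.7)) (-68, 40, np.float64(-3.3), np.float64(-1.2), np.float64(0.3)) (-66, 38, np.float64(-2.9), np.float64(-1.2), np.float64(0.5)) (-64, 37, np.float64(-2.5), np.float64(-1.1), np.float64(1.3)) (-62, 40, np.float64(-2.4), np.float64(-0.9), np.float64(0.9)) (-60, 35, np.float64(-2.3), np.float64(-0.9), np.float64(0.3)) (-58, 41, np.float64(-2.6), np.float64(-1.1), np.float64(0.4)) (-56, 24, np.float64(-2.0), np.float64(-1.1), np.float64(0.3)) (-52, 2, np.float64(17.4), np.float64(17.8), np.float64(18.1)) (-50, 36, np.float64(16.6), np
[... 2099 characters left out ...]
, np.float64(-0.2), np.float64(3.0)) (-44, 12, np.float64(-2.0), np.float64(0.9), np.float64(2.8)) (-42, 9, np.float64(-2.4), np.float64(0.6), np.float64(3.9)) (-40, 10, np.float64(-1.3), np.float64(0.3), np.float64(3.4)) (-38, 8, np.float64(-0.9), np.float64(1.2), np.float64(4.5)) (-36, 9, np.float64(-1.0), np.float64(0.8), np.float64(4.3)) (-34, 12, np.float64(-1.9), np.float64(0.3), np.float64(2.4)) (-32, 12, np.float64(-5.5), np.float64(-1.0), np.float64(2.0)) (-30, 9, np.float64(-11.7), np.float64(-7.9), np.float64(-3.9)) (-28, 9, np.float64(-9.2), np.float64(-6.4), np.float64(-4.3)) (-26, 8, np.float64(-10.4), np.float64(-7.6), np.float64(-4.5)) 
stop 34 [-54.4 -53.  -51.3 -49.7 -48.6]
```

Request:
play_rows(moves=[[[0,50,0],[0,0,8],0],[[0,100,0],[0,0,16],0],[[0,150,0],[0,0,24],0],[[0,200,0],[0,0,32],0],[[0,250,0],[0,0,40],0],[[0,280,0],[0,0,48],0],[[-5,300,0],[0,0,53],0],[[-5,300,0],[0,0,53],0]])

```text
clock: 1.95
ee_pos: [0.4545, 0.1452, 0.2512]
eef_rot: [-0.0, 0.223, 0.975, 0.0]
force: [0.2, 0.1, 0.0]
grip_width: 0.0851
grasp_force: 0.0
```

Run:
```python
from h import *
s=bot.get_state(); print(s['clock'],s['ee_pos'],s['eef_rot'],s['q'])
c=cam('wrist'); save(c,'w2'); W=cloud(c); np.save('w2.npy',W)
P=W.reshape(-1,3); P=P[np.isfinite(P).all(1)]
P=P[(P[:,2]>.012)&(P[:,2]<.05)&(np.hypot(P[:,0]-.4505,P[:,1]-.2269)<.075)]
print(len(P),cv2.minAreaRect((P[:,:2]*1000).astype(np.float32)),np.percentile(P[:,2],98))
```

```text
1.95 [0.45448927 0.14524912 0.25123083] [-3.65905188e-04  2.23381636e-01  9.74730894e-01  4.42741765e-04] [ 0.36210253  0.10904718 -0.7877758   1.6975289   0.07766752  1.36763258
  0.68183195]
2444 ((445.6302185058594, 226.2918243408203), (35.94004821777344, 108.75415802001953), 63.46677780151367) 0.03560861288756677
```

View pics/w2.png

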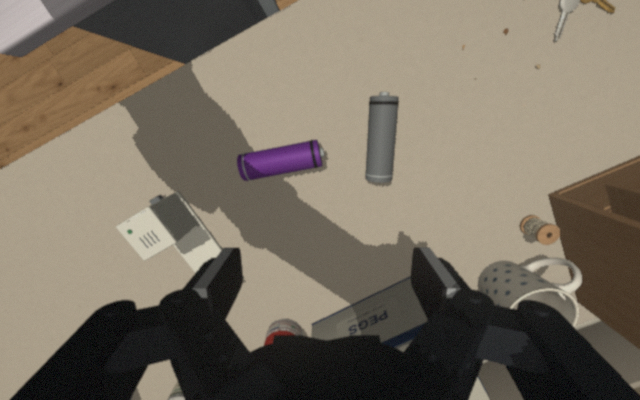

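The nub is clearly visible at (383,95), on the robot side of the grey battery, and the flat end is at (380,180). The wrist camera puts everything about 4 mm nearer the robot than the top camera did, at two different wrist orientations, so I trust the wrist camera. That gives the dock origin at about (479,-79), a shuttle shift of about +6 mm and the battery centre at (446,226). Now I grasp it.

Request:
play_rows(moves=[[[-4,28,-35],[0,0,0],0],[[-8,56,-70],[0,0,-0.7],0],[[-12,83,-105],[0,0,-0.7],0],[[-12,83,-145],[0,0,-0.7],0],[[-12,83,-185],[0,0,-0.7],0],[[-12,83,-215],[0,0,-0.7],0],[[-12,83,-235],[0,0,-0.7],0],[[-12,83,-245],[0,0,-0.7],0],[[-12,83,-248],[0,0,-0.7],0],[[-12,83,-248],[0,0,-0.7],0]])

```text
clock: 3.0
ee_pos: [0.4443, 0.2244, 0.0036]
eef_rot: [0.0, 0.234, 0.972, -0.0]
force: [0.6, -0.3, -0.2]
grip_width: 0.0856
grasp_force: 0.0
```

Request:
play_rows(moves=[[[0,0,0],[0,0,0],0.3],[[0,0,0],[0,0,0],0.5],[[0,0,0],[0,0,0],0.7],[[0,0,0],[0,0,0],0.8],[[0,0,0],[0,0,0],0.8],[[0,0,0],[0,0,0],0.8]], squeeze=60)

```text
clock: 3.6
ee_pos: [0.4443, 0.2252, 0.0042]
eef_rot: [0.001, 0.233, 0.972, 0.0]
force: [-2.0, -0.7, 6.3]
grip_width: 0.0343
grasp_force: 59.1
```

Request:
play_rows(moves=[[[0,0,40],[0,0,0],0.8],[[5,0,80],[0,0,0],0.8],[[15,-10,120],[0,0,-8],0.8],[[25,-30,150],[0,0,-16],0.8],[[35,-55,160],[0,0,-24],0.8],[[40,-80,160],[0,0,-32],0.8],[[45,-105,160],[0,0,-40],0.8],[[45,-130,160],[0,0,-48],0.8],[[45,-155,160],[0,0,-56],0.8],[[45,-180,160],[0,0,-64],0.8]])

```text
clock: 4.6
ee_pos: [0.4883, 0.0439, 0.1633]
eef_rot: [-0.0, 0.715, 0.699, -0.0]
force: [0.3, -0.0, -1.8]
grip_width: 0.0343
grasp_force: 60.7
```

Request:
play_rows(moves=[[[0,-20,0],[0,0,-8],0.8],[[0,-40,0],[0,0,-16],0.8],[[0,-60,0],[0,0,-24],0.8],[[0,-80,0],[0,0,-32],0.8],[[0,-95,0],[0,0,-40],0.8],[[0,-105,0],[0,0,-48],0.8],[[0,-115,0],[0,0,-56],0.8],[[0,-120,0],[0,0,-64],0.8],[[0,-124,0],[0,0,-72],0.8],[[0,-124,0],[0,0,-80],0.8]])

```text
clock: 5.6
ee_pos: [0.4883, -0.0798, 0.1631]
eef_rot: [0.0, 0.997, 0.075, -0.0]
force: [-0.1, 1.0, -0.8]
grip_width: 0.0341
grasp_force: 60.7
```

Run:
```python
from h import *
s=bot.get_state(); q=s['eef_rot']; r=R.from_quat([q[1],q[2],q[3],q[0]]).as_matrix()
print(s['clock'],s['ee_pos'],s['q'],s['force'],s['grip_width'],s['grasp_force']); y=r[:,1]; print('yaw toolY',np.degrees(np.arctan2(y[1],y[0])),r[:,2])
```

```text
5.6 [ 0.48831457 -0.07978402  0.16314694] [ 0.40425374  0.17073096 -0.34058132  1.80543072  0.06163069  1.17618098
 -1.37529636] [-0.08302551  0.95632994 -0.84154117] 0.03413776127962948 60.68835139274597
yaw toolY -81.34906248964988 [-4.47619388e-04 -7.43724935e-05 -9.99999897e-01]
```

Request:
play_rows(moves=[[[0,0,0],[0,0,-4.5],0.8],[[0,0,0],[0,0,-4.5],0.8]])

```text
clock: 5.8
ee_pos: [0.4885, -0.079, 0.1632]
eef_rot: [-0.0, 0.999, 0.039, -0.0]
force: [0.2, 1.1, -1.4]
grip_width: 0.0344
grasp_force: 60.7
```

Request:
play_rows(moves=[[[0,0,0],[0.4,-5,0],0.8],[[0,0,0],[0.7,-10,0],0.8],[[0,0,0],[1.1,-15,0],0.8],[[0,0,0],[1.1,-15,0],0.8],[[0,0,0],[1.1,-15,0],0.8]])

```text
clock: 6.3
ee_pos: [0.4883, -0.0793, 0.1636]
eef_rot: [-0.004, 0.991, 0.04, 0.13]
force: [0.1, 0.0, -0.6]
grip_width: 0.0343
grasp_force: 60.6
```

Run:
```python
from h import *
s=bot.get_state(); q=s['eef_rot']; r=R.from_quat([q[1],q[2],q[3],q[0]]).as_matrix()
print(s['clock'],s['ee_pos'],s['q'],s['force'],s['grip_width']); y=r[:,1]; print('toolY yaw',np.degrees(np.arctan2(y[1],y[0])),r.round(4).tolist())
a=cam('wrist'); b=cam('side'); np.save('w3.npy',cloud(a)); np.save('s3.npy',cloud(b))
im=np.hstack([cv2.resize(a['pixels'][200:400,160:480],None,fx=1.25,fy=1.25),cv2.resize(b['pixels'][90:290,300:620],None,fx=1.25,fy=1.25)])
cv2.imwrite('pics/w3.png',np.ascontiguousarray(im[...,::-1]))
```

```text
6.3 [ 0.48830466 -0.07929873  0.1635817 ] [ 0.46649321 -0.01748537 -0.32562821  2.02776676 -0.07780064  0.8763788
 -1.30816638] [ 0.12800381  0.02403133 -0.56422686] 0.034264717023197146
toolY yaw -85.41864952585082 [[0.963, 0.0799, 0.2574], [0.0778, -0.9968, 0.0184], [0.2581, 0.0023, -0.9661]]
```

View pics/w3.png

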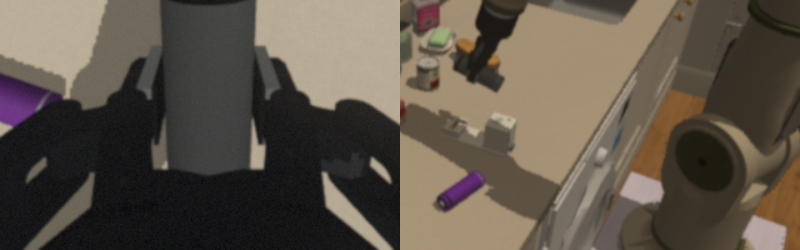

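The battery is held with its nub end at the upper side of the wrist view (the band is at (205,2)) and the purple one is untouched. I fit its pose in the tool frame.

Run:
```python
from h import *
s=bot.get_state(); q=s['eef_rot']; r=R.from_quat([q[1],q[2],q[3],q[0]]).as_matrix(); p=s['ee_pos']
for f in('w3','s3'):
    P=np.load(f+'.npy').reshape(-1,3); P=P[np.isfinite(P).all(1)]; T=(P-p)@r*1000
    T=T[(abs(T[:,1])<19)&(abs(T[:,0])<75)&(T[:,2]>-45)&(T[:,2]<25)]
    print(f,len(T))
    for x in range(-70,70,8):
        k=T[(T[:,0]>=x)&(T[:,0]<x+8)]
        if len(k)>3:
            m=k[abs(k[:,1])<5]; print(x,len(k),'y',k[:,1].min().round(1),k[:,1].max().round(1),'z',k[:,2].min().round(1),np.median(m[:,2]).round(1) if len(m) else None)
    if len(T)>3: print(np.percentile(T[:,0],[0,1,99,100]).round(1))
    if f=='s3': C=T
# least-squares cylinder on combined wrist pts (R=18)
from scipy.optimize import least_squares
for f in('w3','s3'):
    P=np.load(f+'.npy').reshape(-1,3); P=P[np.isfinite(P).all(1)]; T=(P-p)@r*1000
    T=T[(abs(T[:,1])<18)&(abs(T[:,0])<60)&(T[:,2]>-45)&(T[:,2]<20)&((abs(T[:,0])>20))]
    g=lambda v:np.hypot(T[:,1]-v[0]-v[1]*T[:,0],T[:,2]-v[2]-v[3]*T[:,0])-18
    if len(T)>10:
        o=least_squares(g,[0,0,-16,0],loss='soft_l1'); print(f,len(T),'y0,sy,z0,sz',o.x.round(3),np.abs(o.fun).mean())
```

```text
w3 13862
-46 23 y -17.2 18.1 z -21.9 None
-38 420 y -17.7 17.7 z -32.1 -30.9
-30 950 y -17.2 18.0 z -32.4 -31.1
-22 994 y -18.6 17.8 z -37.2 -31.0
-14 1367 y -18.9 19.0 z -42.9 -30.9
-6 1493 y -18.7 19.0 z -45.0 -30.9
2 1693 y -19.0 19.0 z -44.5 -31.0
10 1229 y -17.9 17.6 z -32.6 -30.9
18 1291 y -17.5 17.8 z -32.6 -30.9
26 1369 y -17.8 17.7 z -32.7 -30.9
34 1468 y -17.7 18.0 z -33.2 -31.1
42 1565 y -17.6 17.3 z -32.6 -19.7
[-44.6 -33.   48.5  49.9]
s3 397
-62 37 y -18.6 12.1 z -32.4 -22.7
-54 40 y -18.8 9.2 z -34.6 -30.1
-46 40 y -18.8 8.2 z -32.2 -30.4
-38 39 y -19.0 8.6 z -32.8 -29.1
-30 36 y -17.5 6.9 z -32.9 -30.3
-22 40 y -18.4 4.3 z -32.3 -29.3
-14 26 y -17.4 18.2 z -36.0 -28.5
10 9 y -18.7 -12.3 z -22.1 None
18 26 y -18.7 -0.7 z -31.2 -31.2
26 39 y -18.9 6.7 z -31.6 -29.7
34 42 y -18.7 7.8 z -31.3 -30.4
42 20 y -18.7 7.9 z -30.9 -29.6
[-59.2 -58.4  46.6  51.6]
w3 7001 y0,sy,z0,sz [ 2.5300e-01 -5.0000e-03 -1.3131e+01  6.0000e-03] 1.4993747331886165
s3 298 y0,sy,z0,sz [ 5.9400e-01  5.0000e-03 -1.2739e+01  4.0000e-03] 1.8029731264755176
```

Request:
play_rows(moves=[[[16,2,0],[0,0,-0.4],0.8],[[32,3.3,-10],[0,0,-0.4],0.8],[[32.5,3.3,-40],[0,0,-0.4],0.8],[[32.5,3.3,-75],[0,0,-0.4],0.8],[[32.5,3.3,-100],[0,0,-0.4],0.8],[[32.5,3.3,-112],[0,0,-0.4],0.8],[[32.5,3.3,-118],[0,0,-0.4],0.8],[[32.5,3.3,-118],[0,0,-0.4],0.8]])

```text
clock: 7.2
ee_pos: [0.5217, -0.0757, 0.0452]
eef_rot: [-0.004, 0.991, 0.036, 0.131]
force: [0.3, 0.4, -1.8]
grip_width: 0.0345
grasp_force: 60.6
```

```bash
cat >> h.py <<'E'
O=np.array([.4789,-.0790,.0133])
def tell():
    s=bot.get_state(); q=s['eef_rot']; r=R.from_quat([q[1],q[2],q[3],q[0]]).as_matrix(); p=s['ee_pos']
    f=lambda x,z:(bay(p+r@np.array([x,0.25,z])/1000)).round(1)
    print('t',s['clock'],'F bay',np.round([s['force']@BX,s['force']@BY,s['force'][2]],1),'ee',(p*1000).round(1))
    print('pitch',np.degrees(np.arcsin(r[2,0])).round(2),'yaw',np.degrees(np.arctan2(r[1,0],r[0,0])).round(2),'tailbot',f(-58.5,4.9),'tailtop',f(-58.5,-31.1),'nublow',f(51.5,-7.1),'nubtip',f(51.5,-13.1),'cyl low',f(46.5,4.9))
E
python3 - <<'E'
from h import *
tell()
c=cam('wrist'); b=cam('side')
im=np.hstack([cv2.resize(c['pixels'],None,fx=.625,fy=.625),cv2.resize(b['pixels'][150:250,320:480],(400,250))])
cv2.imwrite('pics/w4.png',np.ascontiguousarray(im[...,::-1]))
E
```

```text
t 7.2 F bay [-0.3 -0.4 -1.8] ee [521.7 -75.7  45.2]
pitch 15.02 yaw 4.17 tailbot [12.3  0.  12.1] tailtop [21.7 -0.  46.8] nublow [-90.8   0.   52.1] nubtip [-89.2  -0.   57.9] cyl low [-89.1   0.   39.3]
```

View pics/w4.png

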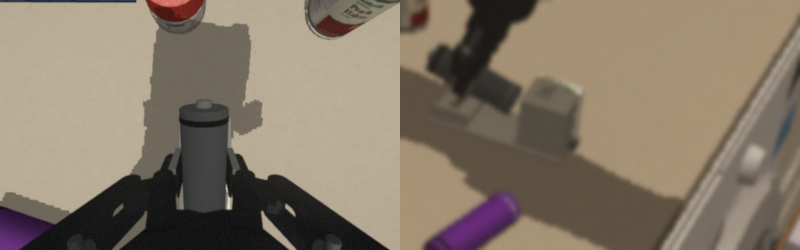

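The nub is raised at (203,103) in the left view, and on the right the tail sits just in front of the hood. Now I insert it.

Request:
play_rows(moves=[[[-3,-0.2,-1],[0,0,0],0.8],[[-6,-0.4,-2],[0,0,0],0.8],[[-9,-0.7,-3],[0,0,0],0.8],[[-12,-0.9,-5],[0,0,0],0.8],[[-15,-1.1,-6],[0,0,0],0.8],[[-18,-1.3,-7.5],[0,0,0],0.8],[[-21,-1.5,-9],[0,0,0],0.8],[[-23,-1.7,-9],[0,0,0],0.8],[[-23,-1.7,-9],[0,0,0],0.8]])

```text
clock: 8.2
ee_pos: [0.4979, -0.0776, 0.0362]
eef_rot: [-0.004, 0.991, 0.036, 0.131]
force: [0.2, 0.3, -1.7]
grip_width: 0.0344
grasp_force: 60.6
```

```bash
python3 -c "
from h import *
tell()"
```

```text
t 8.2 F bay [-0.2 -0.2 -1.7] ee [497.9 -77.6  36.2]
pitch 15.03 yaw 4.14 tailbot [36.2  0.2  3. ] tailtop [45.6  0.2 37.8] nublow [-66.9   0.3  43.1] nubtip [-65.3   0.3  48.9] cyl low [-65.2   0.3  30.2]
```

Request:
play_rows(moves=[[[-1,-0.1,-0.5],[0,0,0],0.8],[[-2,-0.15,-1],[0,0,0],0.8],[[-3,-0.2,-1.5],[0,0,0],0.8],[[-4,-0.3,-1.5],[0,0,0],0.8],[[-5,-0.4,-1.5],[0,0,0],0.8],[[-6,-0.4,-1.5],[0,0,0],0.8],[[-6,-0.4,-1.5],[0,0,0],0.8]])

```text
clock: 8.9
ee_pos: [0.492, -0.078, 0.0348]
eef_rot: [-0.004, 0.991, 0.036, 0.131]
force: [0.3, 0.5, -1.7]
grip_width: 0.0342
grasp_force: 60.6
```

Request:
play_rows(moves=[[[-1,-0.1,0],[0,0,0],0.8],[[-2,-0.15,0],[0,0,0],0.8],[[-2,-0.15,0],[0,0,0],0.8]])

```text
clock: 9.2
ee_pos: [0.49, -0.0782, 0.0347]
eef_rot: [-0.004, 0.991, 0.036, 0.131]
force: [0.0, 0.1, -1.3]
grip_width: 0.0342
grasp_force: 60.6
```

Request:
play_rows(moves=[[[-1,-0.1,0],[0,0,0],0.8],[[-2,-0.15,0],[0,0,0],0.8],[[-2,-0.15,0],[0,0,0],0.8]])

```text
clock: 9.5
ee_pos: [0.4886, -0.0782, 0.0351]
eef_rot: [-0.004, 0.991, 0.036, 0.131]
force: [2.1, 0.5, -1.7]
grip_width: 0.0341
grasp_force: 60.6
```

Request:
play_rows(moves=[[[-1,-0.1,0],[0,0,0],0.8],[[-2,-0.15,0],[0,0,0],0.8],[[-2,-0.15,0],[0,0,0],0.8]])

```text
clock: 9.8
ee_pos: [0.4864, -0.0784, 0.035]
eef_rot: [-0.004, 0.991, 0.036, 0.131]
force: [3.3, 1.6, -1.4]
grip_width: 0.0345
grasp_force: 60.6
```

```bash
python3 -c "
from h import *
tell()"
```

```text
t 9.8 F bay [-3.4 -1.4 -1.4] ee [486.4 -78.4  35. ]
pitch 15.08 yaw 4.15 tailbot [47.7  0.2  1.7] tailtop [57.1  0.1 36.5] nublow [-55.4   0.2  41.9] nubtip [-53.8   0.2  47.7] cyl low [-53.7   0.2  29. ]
```

The contact was found at bay x of about 54.7, so the shift is about +6.7 mm, which agrees with the camera. I press it in about 9 mm more gently.

Request:
play_rows(moves=[[[-1,-0.1,0],[0,0,0],0.8],[[-2,-0.15,0],[0,0,0],0.8],[[-3,-0.2,0],[0,0,0],0.8],[[-4,-0.3,0],[0,0,0],0.8],[[-4,-0.3,0],[0,0,0],0.8]])

```text
clock: 10.3
ee_pos: [0.4826, -0.0787, 0.0351]
eef_rot: [-0.004, 0.991, 0.036, 0.131]
force: [5.7, 1.0, -2.1]
grip_width: 0.0342
grasp_force: 60.5
```

Request:
play_rows(moves=[[[-1,-0.1,0],[0,0,0],0.8],[[-2,-0.15,0],[0,0,0],0.8],[[-3,-0.2,0],[0,0,0],0.8],[[-3,-0.2,0],[0,0,0],0.8]])

```text
clock: 10.7
ee_pos: [0.48, -0.0789, 0.0353]
eef_rot: [-0.004, 0.991, 0.036, 0.132]
force: [6.7, 0.5, -2.9]
grip_width: 0.0342
grasp_force: 60.4
```

```bash
python3 -c "
from h import *
tell()"
```

```text
t 10.7 F bay [-6.8 -0.  -2.9] ee [480.  -78.9  35.3]
pitch 15.15 yaw 4.16 tailbot [54.1  0.2  2. ] tailtop [63.5  0.2 36.7] nublow [-48.9   0.2  42.3] nubtip [-47.4   0.2  48.1] cyl low [-47.2   0.2  29.4]
```

Request:
play_rows(moves=[[[-0.5,0,-1.1],[-0.1,1,0],0.8],[[-0.9,-0.1,-2.2],[-0.15,2,0],0.8],[[-1.3,-0.1,-3.3],[-0.2,3,0],0.8],[[-1.7,-0.1,-4.4],[-0.3,4,0],0.8],[[-2.1,-0.15,-5.5],[-0.4,5.1,0],0.8],[[-2.5,-0.2,-6.5],[-0.45,6.1,0],0.8],[[-3,-0.2,-7.5],[-0.5,7.1,0],0.8],[[-3.4,-0.25,-8.5],[-0.6,8.1,0],0.8],[[-3.4,-0.25,-8.5],[-0.6,8.1,0],0.8]])

```text
clock: 11.6
ee_pos: [0.4771, -0.0791, 0.0266]
eef_rot: [-0.001, 0.997, 0.036, 0.061]
force: [6.1, 1.2, -3.4]
grip_width: 0.0343
grasp_force: 60.3
```

```bash
python3 -c "
from h import *
tell()"
```

```text
t 11.6 F bay [-6.2 -0.8 -3.4] ee [477.1 -79.1  26.6]
pitch 7.01 yaw 4.17 tailbot [59.3  0.2  1.3] tailtop [63.7  0.1 37.1] nublow [-48.4   0.2  26.7] nubtip [-47.7   0.2  32.6] cyl low [-44.9   0.2  14.1]
```

Request:
play_rows(moves=[[[-0.7,-0.05,0],[0,0,0],0.8],[[-1.3,-0.1,0],[0,0,0],0.8],[[-1.6,-0.1,-1],[-0.1,1,0],0.8],[[-2,-0.15,-2],[-0.15,2,0],0.8],[[-2.3,-0.2,-3],[-0.2,3,0],0.8],[[-2.3,-0.2,-3],[-0.2,3,0],0.8]])

```text
clock: 12.2
ee_pos: [0.475, -0.0793, 0.0237]
eef_rot: [-0.0, 0.999, 0.036, 0.035]
force: [8.3, 0.4, -3.3]
grip_width: 0.0343
grasp_force: 60.3
```

```bash
python3 -c "
from h import *
tell()"
```

```text
t 12.2 F bay [-8.3  0.2 -3.3] ee [475.  -79.3  23.7]
pitch 4.03 yaw 4.16 tailbot [62.   0.3  1.4] tailtop [64.5  0.2 37.3] nublow [-46.9   0.3  21.1] nubtip [-46.5   0.2  27.1] cyl low [-42.8   0.3   8.8]
```

Request:
play_rows(moves=[[[-0.3,0,-1.1],[-0.1,1,0],0.8],[[-0.6,-0.05,-2.2],[-0.15,2,0],0.8],[[-0.9,-0.05,-3.4],[-0.2,3,0],0.8],[[-1.1,-0.1,-4.5],[-0.3,4,0],0.8],[[-1.1,-0.1,-4.5],[-0.3,4,0],0.8]])

```text
clock: 12.7
ee_pos: [0.4741, -0.0794, 0.0193]
eef_rot: [0.001, 0.999, 0.036, 0.0]
force: [6.8, -0.1, 0.2]
grip_width: 0.0343
grasp_force: 60.6
```

```bash
python3 -c "
from h import *
tell()"
```

```text
t 12.7 F bay [-6.7  0.6  0.2] ee [474.1 -79.4  19.3]
pitch 0.04 yaw 4.16 tailbot [63.3  0.3  1.1] tailtop [63.3  0.3 37.1] nublow [-46.7   0.3  13.2] nubtip [-46.7   0.3  19.2] cyl low [-41.7   0.4   1.2]
```

The battery is level and behind the stop. I ease it back against the stop, settle it slightly and open.

Request:
play_rows(moves=[[[0.6,0.05,-0.3],[0,0,0],0.8],[[1.2,0.1,-0.5],[0,0,0],0.8],[[1.7,0.1,-0.5],[0,0,0],0.8],[[1.7,0.1,-0.5],[0,0,0],0.8]])

```text
clock: 13.1
ee_pos: [0.4755, -0.0794, 0.0189]
eef_rot: [0.001, 0.999, 0.036, 0.001]
force: [6.7, 0.1, -0.6]
grip_width: 0.0343
grasp_force: 60.6
```

Request:
play_rows(moves=[[[0,0,0],[0,0,0],0.5],[[0,0,0],[0,0,0],0.4],[[0,0,0],[0,0,0],0.2],[[0,0,0],[0,0,0],0],[[0,0,0],[0,0,0],0],[[0,0,0],[0,0,0],0],[[0,0,0],[0,0,0],0]])

```text
clock: 13.8
ee_pos: [0.474, -0.0794, 0.0183]
eef_rot: [0.001, 0.999, 0.036, -0.001]
force: [-1.8, 0.0, 0.2]
grip_width: 0.0854
grasp_force: 0.0
```

Request:
play_rows(moves=[[[0,0,10],[0,0,0],0],[[0,0,25],[0,0,0],0],[[0,0,50],[0,0,0],0],[[0,0,80],[0,0,0],0],[[0,0,120],[0,0,0],0],[[0,-30,150],[0,0,0],0],[[0,-60,160],[0,0,0],0],[[0,-60,160],[0,0,0],0]])

```text
clock: 14.6
ee_pos: [0.4747, -0.1443, 0.1813]
eef_rot: [0.002, 0.999, 0.033, 0.001]
force: [1.1, 0.4, 0.0]
grip_width: 0.0852
grasp_force: 0.0
```

Run:
```python
from h import *
s=bot.get_state(); print(s['clock'],s['ee_pos'],s['force'],s['grip_width'])
c=cam('wrist'); b=cam('side'); t=cam('top')
B=bay(cloud(c)).reshape(-1,3); B=B[np.isfinite(B).all(1)]; B=B[(abs(B[:,1])<4)]
for x in range(-72,40,5):
    k=B[(B[:,0]>=x)&(B[:,0]<x+5)]
    if len(k): print(x,np.median(k[:,2]).round(1),end=' | ')
im=np.hstack([cv2.resize(c['pixels'],None,fx=.625,fy=.625),cv2.resize(b['pixels'][150:250,320:480],(400,250))])
cv2.imwrite('pics/w5.png',np.ascontiguousarray(im[...,::-1]))
```

```text
14.6 [ 0.47466744 -0.14431182  0.18127721] [1.06512471 0.36449356 0.01518483] 0.08523761572282983
-72 -0.5 | -67 -0.4 | -62 -0.7 | -57 9.4 | -52 19.9 | -47 23.8 | -42 35.0 | -37 35.5 | -32 35.1 | -27 35.1 | -22 35.1 | -17 35.4 | -12 35.5 | -7 247.9 | -2 245.9 | 3 233.3 | 8 235.6 | 13 237.0 | 18 238.3 | 23 35.4 | 28 35.7 | 33 54.8 | 38 55.3 |
```

View pics/w5.png

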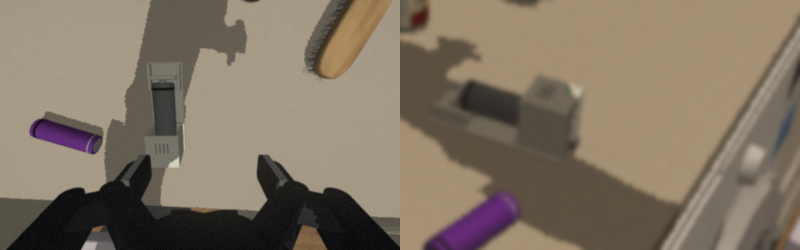

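The battery lies level in the dock between the hood and the stop: its top is 35 to 35.7 mm above the saddles along its whole visible length, and its nub is at the stop near (163,82). The gripper is clear of everything.

```bash
python3 -c "
from cell import bot
print(bot.hand_in())"
```

```text
the job is handed in; nothing more can be done
None
```

The battery is docked and the job is handed in, with no verdict returned: the battery lies level on both saddles with its nub at the end stop, the gripper is clear, and the highest force read was about 8 N.

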